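Undo a shaker jar whose thread may be reversed

TASK

Of the two identical square jars, take the right-hand one (as seen from the robot) and set it, cap on, squarely down into the square pocket of the wooden holder, so that it cannot turn. Then undo its cap, whose thread may be ordinary or reversed (if one way is stuck, try the other), lift it straight up off the jar and finish still holding it, level and still, at least 3 cm clear above the jar, which stays fully home in the pocket with nothing touching it but the holder. Leave the other jar, its cap, the mug and the honey pot where they are.

Things in the scene. Friction and masses are not known exactly. Their poses are not given: they have to be found in the camera images.
- jar_a: one of two identical-looking square glass shaker jars (50 x 50 mm, rounded corners, foot 47 mm, glass 56 mm high, 85 mm with cap, 0.2 to 0.33 kg). Origin: centre of the underside; z up, x and y square to its flat sides (same look every quarter turn). The glass can be gripped on two opposite flats, fingers passing down outside the cap. Either jar may stand on the left.
- jar_b: one of two identical-looking square glass shaker jars (50 x 50 mm, rounded corners, foot 47 mm, glass 56 mm high, 85 mm with cap, 0.2 to 0.33 kg). Origin: centre of the underside; z up, x and y square to its flat sides (same look every quarter turn). The glass can be gripped on two opposite flats, fingers passing down outside the cap. Either jar may stand on the left.
- cap_a: round black ribbed cap of jar_a, 46 mm diameter, 28 mm high, 0.04 kg. Origin: centre of its open underside; z is its axis. Closed, its origin is 57 mm above the jar's underside, with about 1.5 mm of up-and-down play. While it is not undone, pulling it up lifts the jar with it.
- cap_b: round black ribbed cap of jar_b, 46 mm diameter, 28 mm high, 0.04 kg. Origin: centre of its open underside; z is its axis. Closed, its origin is 57 mm above the jar's underside, with about 1.5 mm of up-and-down play. While it is not undone, pulling it up lifts the jar with it.
- neck_a (a point): centre of the top of jar_a's round neck (37 mm across, 24 mm high, hidden in the cap), 80 mm above the jar's underside. Quarter-turn thread: the cap comes free after about 45 degrees one way (60 to 90 is safe), then lifts straight off; the other way it meets a firm stop within 10 degrees and the fingers slip. One jar's thread is ordinary, the other's reversed, unmarked.
- neck_b (a point): centre of the top of jar_b's round neck (37 mm across, 24 mm high, hidden in the cap), 80 mm above the jar's underside. Quarter-turn thread: the cap comes free after about 45 degrees one way (60 to 90 is safe), then lifts straight off; the other way it meets a firm stop within 10 degrees and the fingers slip. One jar's thread is ordinary, the other's reversed, unmarked.
- holder: light wooden block, 104 x 104 x 28 mm, screwed to the worktop, with a square pocket in its middle, 54 x 54 mm (4 mm wider than the jar), 18 mm deep, mouth chamfered by 3 mm, sides parallel to the block's. Origin: centre of the underside on the worktop, z up, x and y along the block's sides.
- pocket (a point): centre of the pocket's floor, 10 mm above the worktop and 18 mm below the block's top; a jar fully home has its origin here.
- grey_mug: grey mug, 81 mm diameter, 88 mm high, standing behind the work; origin: centre of its underside. Bystander.
- honey_pot: turned wooden honey pot, 76 mm diameter, 82 mm high, standing behind the work; origin: centre of its underside. Bystander.

How it is judged (in metres and radians):
On the way, in this order (a step that is already met when the one before it is completed fails the run):
1. the right-hand jar stands fully home in the holder's pocket, its cap still on (((horizontal distance between jar_a and pocket below 0.004 m and z of jar_a in the frame of pocket below 0.004 m and angle between jar_a's own z axis and vertical below 0.06 rad and world y of jar_b above 0.175 m and distance of jar_b from where it was at the start of the episode below 0.02 m and z of cap_a in the frame of jar_a below 0.063 m) or (horizontal distance between jar_b and pocket below 0.004 m and z of jar_b in the frame of pocket below 0.004 m and angle between jar_b's own z axis and vertical below 0.06 rad and world y of jar_a above 0.175 m and distance of jar_a from where it was at the start of the episode below 0.02 m and z of cap_b in the frame of jar_b below 0.063 m))), for 0.2 s.
2. its cap, held by the fingers, has come up off the neck (13 mm or more) while the jar is fully home in the pocket (((horizontal distance between jar_a and pocket below 0.004 m and z of jar_a in the frame of pocket below 0.004 m and angle between jar_a's own z axis and vertical below 0.06 rad and world y of jar_b above 0.175 m and distance of jar_b from where it was at the start of the episode below 0.02 m and z of cap_a in the frame of jar_a above 0.07 m and contact force between the fingers and cap_a above 0.5 N) or (horizontal distance between jar_b and pocket below 0.004 m and z of jar_b in the frame of pocket below 0.004 m and angle between jar_b's own z axis and vertical below 0.06 rad and world y of jar_a above 0.175 m and distance of jar_a from where it was at the start of the episode below 0.02 m and z of cap_b in the frame of jar_b above 0.07 m and contact force between the fingers and cap_b above 0.5 N))), for 0.2 s.
At the end, for the whole second after the job is handed in: Right jar in the pocket (within 4 mm sideways and in height, tilt under 0.06 rad), fingers off it; its cap held by the fingers, still, 51 mm or more above its closed place, within 40 mm of over the jar, tilt under 0.35 rad; left jar upright, capped, within 20 mm of its start (((horizontal distance between jar_a and pocket below 0.004 m and z of jar_a in the frame of pocket below 0.004 m and angle between jar_a's own z axis and vertical below 0.06 rad and world y of jar_b above 0.175 m and distance of each of jar_b, cap_b from where it was at the start of the episode below 0.02 m and z of cap_a in the frame of jar_a above 0.108 m and horizontal distance between cap_a and jar_a below 0.04 m and angle between cap_a's own z axis and vertical below 0.35 rad and contact force between the fingers and cap_a above 0.5 N and contact force between each of cap_a, the fingers and jar_a below 0.1 N and linear speed of cap_a below 0.02 m/s and z of cap_b in the frame of jar_b below 0.063 m and angle between jar_b's own z axis and vertical below 0.1 rad) or (horizontal distance between jar_b and pocket below 0.004 m and z of jar_b in the frame of pocket below 0.004 m and angle between jar_b's own z axis and vertical below 0.06 rad and world y of jar_a above 0.175 m and distance of each of jar_a, cap_a from where it was at the start of the episode below 0.02 m and z of cap_b in the frame of jar_b above 0.108 m and horizontal distance between cap_b and jar_b below 0.04 m and angle between cap_b's own z axis and vertical below 0.35 rad and contact force between the fingers and cap_b above 0.5 N and contact force between each of cap_b, the fingers and jar_b below 0.1 N and linear speed of cap_b below 0.02 m/s and z of cap_a in the frame of jar_a below 0.063 m and angle between jar_a's own z axis and vertical below 0.1 rad))); the arm keeps its last pose, push and grip.
It fails at once if the mug, the honey pot or the left-hand jar is knocked away (more than 30 mm) (distance of any of grey_mug, honey_pot from where it was at the start of the episode above 0.03 m or distance of each of jar_a, jar_b from where it was at the start of the episode above 0.03 m).
It fails at once if a jar is tipped over (angle between any of jar_a, jar_b, grey_mug, honey_pot's own z axis and vertical above 0.7 rad).
It also fails if it takes over 61 s, if anything falls off the work surface, if the arm or the gripper's body presses on something with over 40 N, if the wrist force passes 120 N, or if a joint passes its speed limit or range.

ROBOT

A 6-joint arm with a two-finger parallel gripper is mounted at the origin on a cart in front of the work surface, level with it; the furniture and walls round the work are solid. World frame = base frame: x ahead of the robot, y to its left, z up, the work surface at z = 0. Lengths are in m, angles in degrees, forces in N, time in s.
With the tool pointing down it reaches from about 0.35 to 0.875 m from the base axis. Payload 4.2 kg.
Tool frame: the origin (TCP) lies midway between the tips of the shut fingers; the grasp point (between the pads) lies 19 mm behind it; z points along the fingers, y is the line along which they close (so a half turn about z gives the same grasp; the last joint's range is limited). The gripper opens to 87 mm and grips with 3 to 60 N. Pads are 19 mm wide; open, the fingers measure 117 mm over their backs; the gripper's body (75 mm by 190 mm) begins 51 mm behind the grasp point.
Start: joints at [87.754, 22.042, 0.453, 0, -68.411, -14.817], TCP at [0.183, 0.597, 0.223] pointing down, gripper open.
Joint ranges: [-179.83, 179.83], [-69.29, 118.12], [-61.27, 80.66], [-181.25, 117.63], [-171.15, -9.14], [-177.46, 177.46]. Speed limits (degrees/s): [159.86, 159.86, 180, 180, 180, 180].

INTERFACE

Orientations are given as a 3x3 rotation matrix whose columns are the frame's x, y, z axes.
In Python, from station import r, cams gives the robot as it stands.
- The arm moves only by the tool play_rows, never from a script. Its argument "commands" is text: rows parted by semicolons, each of 6 numbers parted by spaces: the shift along the world's x, y, z normalised to -1 to 1, where 1 is 30 mm, then the turn, a rotation vector about the world's x, y, z normalised to -1 to 1, where 1 is 0.15 rad. A call has 1 to 20 rows; each row shifts and turns the commanded pose from where the row before left it; what a row does not reach is not made up. A row lasts 1/10 s, in which the tool goes at most 50 mm and 8.59 degrees, less where a joint would pass 70% of its speed; a pose out of reach is approached as far as the arm can. A call with a number of a shift or a turn outside -1 to 1 is refused whole. A call with a gripper value outside its range is refused whole. "grip" is the finger opening in mm, from 0 to 87, set as the call begins (left out, the last holds). The fingers move at their own pace and stop on an object; the grip force is fixed at half the most. Time passes only in rows, so rows that do not move let the fingers close. It gives the time, the measured TCP pose, the force, the opening and the grip force at its end, in the units of the state.
- r.sense(): the state, without advancing time (a new reading comes with each control period).
- cams.capture(name): name is "scene" or "top" or "wrist"; returns (picture, depth): 384x512x3 uint8, blue, green, red; 384x512 float32, m along the optical axis (not along the pixel's ray), 0 where there is no reading.
- cams.camera_info(name): a dict with "mtx" (3x3 intrinsics, pixels), "R" (3x3) and "t" (3): a world point X has camera coordinates R X + t. Camera axes: x right, y down, z forward; pixel columns grow to the right and rows downward; lengths in m; the calibration is good to about 2 mm. The wrist camera is an equidistant fisheye: a pixel r from the principal point sees the ray r / f radians off the axis. A picture is of the moment at which its call begins: read the wrist's pose just before it. camera_info takes no time and is no camera call; for the wrist camera it gives the pose at the moment of the call.
- r.finish_job(): hands the job in; it is judged then, once.
The state is a dict: "time_s": time; "joints": joint angles; "joint_velocities": joint speeds; "effort": joint torques, N m; "tcp_pos": TCP position; "ee_rot": TCP orientation; "wrist_force": force on the tool from outside, world axes, zero at the start; "moment": the same for the moment, N m; "gripper_width": opening from 0.0 (shut) to 1.0 (fully open); "gripper_force": force on a finger pad.
Only numpy, scipy, OpenCV 4.12 (cv2) and the standard library are available. Lean on these libraries where they do the work, as an engineer would, in place of code of your own. Each camera call takes 0.05 s, during which the arm holds its last target. There are 200 camera calls.

## Working session

There is one attempt and no reset: what is moved stays moved. The work goes in short steps, Python scripts to look and compute and a tool call to move; the robot and the scene stay as the last step left them, time stands still between calls to the robot, and variables do not carry over. Pictures are saved under pics/ and viewed, at most 10 in all, crops included, and the job is handed in when it is done.

Besides the shell and the picture viewer there is one more tool, called after "Emit:" in YAML: its name, and indented under it one key for each argument. play_rows: Moves the arm, as the interface text tells. Scaled input: -1 to 1 covers 30 mm each way for a shift and 0.15 rad each way for a turn. Its arguments: {"type":"object","properties":{"commands":{"type":"string"},"grip":{"type":"number"}},"required":["commands"]}

```bash
mkdir -p pics; ls; python3 - <<'E'
from station import r,cams
import cv2,numpy as np
for n in ("scene","top"):
    im,d=cams.capture(n); cv2.imwrite(f"pics/{n}0.png",im); np.save(f"pics/{n}0.npy",d)
    print(n,cams.camera_info(n))
print(r.sense())
E
```

```text
pics
scene {'mtx': array([[363.63894556,   0.        , 259.41158923],
       [  0.        , 363.63894556, 191.42692698],
       [  0.        ,   0.        ,   1.        ]]), 'R': array([[ 0.90321035, -0.42917739,  0.00422317],
       [-0.21198806, -0.45464459, -0.86507766],
       [ 0.37319181,  0.78045183, -0.50162019]]), 't': array([-0.47697709,  0.20852065,  0.64799722])}
top {'mtx': array([[376.76503543,   0.        , 257.30512661],
       [  0.        , 376.76503543, 198.40652231],
       [  0.        ,   0.        ,   1.        ]]), 'R': array([[-0.02654442, -0.99952661, -0.01555455],
       [-0.98097285,  0.02903896, -0.19196094],
       [ 0.19232175,  0.0101631 , -0.9812793 ]]), 't': array([0.06751273, 0.57869307, 0.8538262 ])}
{'time_s': 0.1, 'joints': array([ 8.77530439e+01,  2.20857553e+01,  3.88097019e-01, -2.40084551e-02,
       -6.84121925e+01, -1.48156842e+01]), 'joint_velocities': array([ 0.06752816, -0.13651016, -0.01511433,  0.03132916, -0.06173159,
        0.00509294]), 'effort': array([-3.04153400e-04, -3.91687024e+01,  1.87932801e+01,  4.23187539e+00,
        1.34484205e-02, -7.48856542e-05]), 'tcp_pos': array([0.18322695, 0.59697641, 0.22158205]), 'ee_rot': array([[ 9.55939209e-01, -2.93564325e-01, -4.64502475e-04],
       [-2.93564670e-01, -9.55937327e-01, -1.90047601e-03],
       [ 1.13876703e-04,  1.95310105e-03, -9.99998086e-01]]), 'wrist_force': array([-0.59058281, -0.89633   , -0.71065061]), 'moment': array([-0.02781137,  0.02856221,  0.02153834]), 'gripper_force': 0.0, 'gripper_width': 1.0015951205884572}
```

View pics/top0.png

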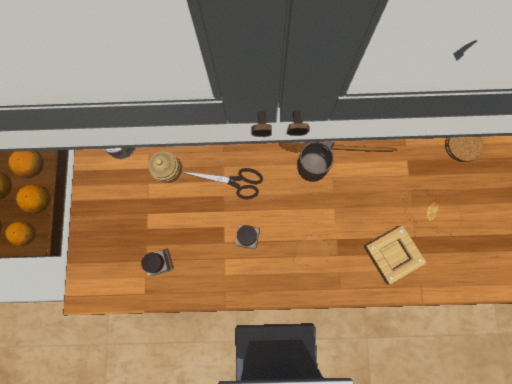

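View pics/scene0.png

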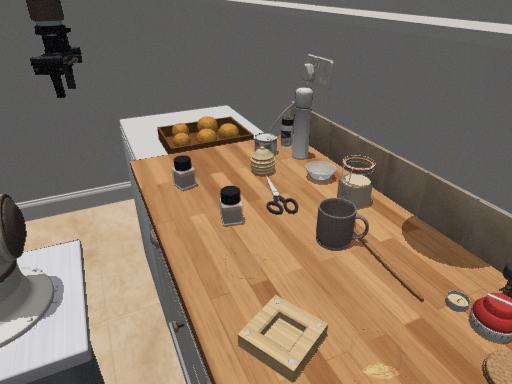

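The top view shows the right jar's cap at about (247,236), the left jar's at (153,263) and the holder at about (395,255). The scene view shows the right jar at about (231,206) and the holder at about (283,335). I'll enlarge these next.

```bash
python3 - <<'E'
import cv2,numpy as np
t=cv2.imread("pics/top0.png"); s=cv2.imread("pics/scene0.png")
f=lambda im,x,y,w,k:cv2.resize(im[y:y+w,x:x+w],None,fx=k,fy=k,interpolation=cv2.INTER_CUBIC)
a=[f(t,227,216,40,7.5),f(t,360,220,75,4)]
b=[f(s,211,176,60,5),f(s,233,288,100,3)]
g=[np.hstack(x) for x in (a,b)]
cv2.imwrite("pics/c1.png",np.vstack(g))
E
```

```text
Traceback (most recent call last):
ValueError: all the input array dimensions except for the concatenation axis must match exactly, but along dimension 0, the array at index 0 has size 300 and the array at index 1 has size 288
```

```bash
python3 - <<'E'
import cv2,numpy as np
t=cv2.imread("pics/top0.png"); s=cv2.imread("pics/scene0.png")
f=lambda im,x,y,w:cv2.resize(im[y:y+w,x:x+w],(300,300),interpolation=cv2.INTER_CUBIC)
a=[f(t,227,216,40),f(t,360,220,75)]
b=[f(s,211,176,60),f(s,233,284,100)]
g=[np.hstack(x) for x in (a,b)]
cv2.imwrite("pics/c1.png",np.vstack(g))
E
```

```text
(no output)
```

View pics/c1.png

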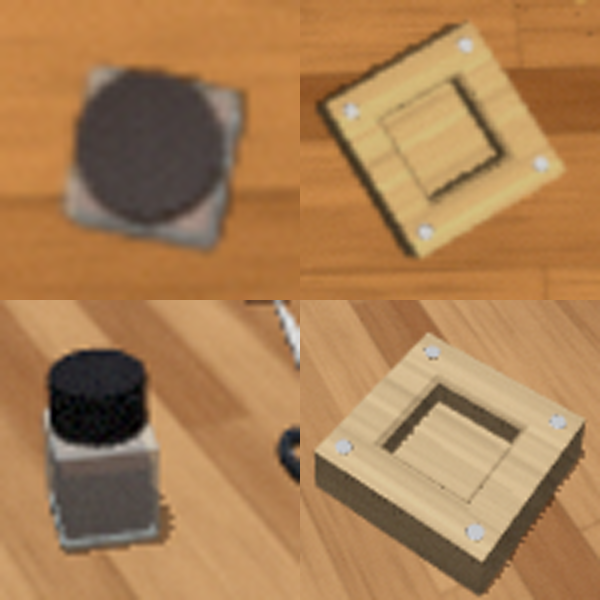

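```bash
cat > h.py <<'E'
import numpy as np,cv2
def ray(ci,p):
    K,R,t=ci["mtx"],ci["R"],ci["t"]
    d=R.T@np.linalg.solve(K,[p[0],p[1],1.]); return -R.T@t,d/np.linalg.norm(d)
def wray(ci,p):
    K,R,t=ci["mtx"],ci["R"],ci["t"]
    v=np.array([(p[0]-K[0,2])/K[0,0],(p[1]-K[1,2])/K[1,1]]); th=np.linalg.norm(v)
    d=np.r_[v/th*np.sin(th),np.cos(th)]; return -R.T@t,R.T@d
def tri(*rs):
    A=sum(np.eye(3)-np.outer(d,d) for o,d in rs); b=sum((np.eye(3)-np.outer(d,d))@o for o,d in rs)
    return np.linalg.solve(A,b)
def onz(rr,z): o,d=rr; return o+d*(z-o[2])/d[2]
E
python3 - <<'E'
from h import *
from station import r,cams
T,S=cams.camera_info("top"),cams.camera_info("scene")
t=lambda c,x,y,k:ray(T,(x+(c[0]+.5)/k-.5,y+(c[1]+.5)/k-.5))
s=lambda c,x,y,k:ray(S,(x+(c[0]+.5)/k-.5,y+(c[1]+.5)/k-.5))
print("captop",tri(t((150,145),227,216,7.5),s((98,72),211,176,5)))
A=[tri(t(a,360,220,4),s(b,233,284,3)) for a,b in zip([(165,45),(241,163),(127,232),(51,111)],[(258,122),(176,232),(43,147),(132,52)])]
A=np.array(A);print(A,A.mean(0))
def ang(P):
    return [round(np.degrees(np.arctan2(*(P[(i+1)%4]-P[i])[1::-1]))%90,1) for i in range(4)]
print(ang(A))
J=np.array([onz(t(c,227,216,7.5),.056) for c in [(95,65),(245,92),(215,248),(65,220)]]);print(J,J.mean(0),ang(J))
print("left cap", onz(ray(T,(153,263)),.085))
E
```

```text
captop [0.48977143 0.07807522 0.08392065]
[[ 0.49425167 -0.29603528  0.0274061 ]
 [ 0.42191026 -0.33428058  0.02742596]
 [ 0.38311402 -0.26216191  0.02827465]
 [ 0.45603562 -0.22343502  0.0274788 ]] [ 0.43882789 -0.2789782   0.02764638]
[np.float64(27.9), np.float64(28.3), np.float64(28.0), np.float64(27.8)]
[[0.51893653 0.09606479 0.056     ]
 [0.50895864 0.0485627  0.056     ]
 [0.46004598 0.05934089 0.056     ]
 [0.4701041  0.10637321 0.056     ]] [0.48951131 0.0775854  0.056     ] [np.float64(78.1), np.float64(77.6), np.float64(77.9), np.float64(78.1)]
left cap [0.43223664 0.29197589 0.085     ]
```

The two views agree: the right jar is at (0.490, 0.078) with its cap top at z 0.084, and the holder is at (0.439, -0.279), turned 28°, with its top at z 0.0276. Both heights match the text, so I'll move above the jar.

Emit:
play_rows:
  commands: "0.568 -0.961 0 0 0 0.032;0.568 -0.961 0 0 0 0.032;0.568 -0.961 0 0 0 0.032;0.568 -0.961 0 0 0 0.032;0.568 -0.961 0 0 0 0.032;0.568 -0.961 0 0 0 0.032;0.568 -0.961 0 0 0 0.032;0.568 -0.961 0 0 0 0.032;0.568 -0.961 0 0 0 0.032;0.568 -0.961 0 0 0 0.032;0.568 -0.961 0 0 0 0.032;0.568 -0.961 0 0 0 0.032;0.568 -0.961 0 0 0 0.032;0.568 -0.961 0 0 0 0.032;0.568 -0.961 0 0 0 0.032;0.568 -0.961 0 0 0 0.032;0.568 -0.961 0 0 0 0.032;0.568 -0.961 0 0 0 0.032;0 0 0 0 0 0;0 0 0 0 0 0"
  grip: 87

```text
time_s: 2.1
tcp_pos: [0.4899, 0.0778, 0.222]
ee_rot: [[0.977, -0.212, -0.001], [-0.212, -0.977, -0.0], [-0.001, 0.001, -1.0]]
wrist_force: [-0.2, 0.3, 1.0]
gripper_width: 1.002
gripper_force: 0.0
```

```bash
python3 - <<'E'
from station import r,cams
import cv2,numpy as np
s=r.sense();print(s["tcp_pos"],s["ee_rot"],s["joints"],s["wrist_force"],s["time_s"])
ci=cams.camera_info("wrist");im,d=cams.capture("wrist");np.savez("pics/w1.npz",**ci);cv2.imwrite("pics/w1.png",im);print(ci)
E
```

```text
[0.48989083 0.07781706 0.22197839] [[ 9.77314878e-01 -2.11787862e-01 -1.23759258e-03]
 [-2.11788338e-01 -9.77315522e-01 -2.65991765e-04]
 [-1.15318461e-03  5.22065385e-04 -9.99999199e-01]] [ 2.78063583e+01  9.48402900e+00 -1.71796640e+01 -2.19161680e-02
 -6.34061389e+01  4.99762997e+01] [-0.24232232  0.33377737  1.0214128 ] 2.1
{'mtx': array([[297.31863964,   0.        , 258.39197996],
       [  0.        , 297.31863964, 191.40470842],
       [  0.        ,   0.        ,   1.        ]]), 'R': array([[-2.11845349e-01, -9.77303135e-01,  3.60270173e-04],
       [-9.45711285e-01,  2.05090277e-01,  2.52127236e-01],
       [-2.46478626e-01,  5.30712708e-02, -9.67694025e-01]]), 't': array([0.179737  , 0.41735537, 0.50458075])}
```

View pics/w1.png

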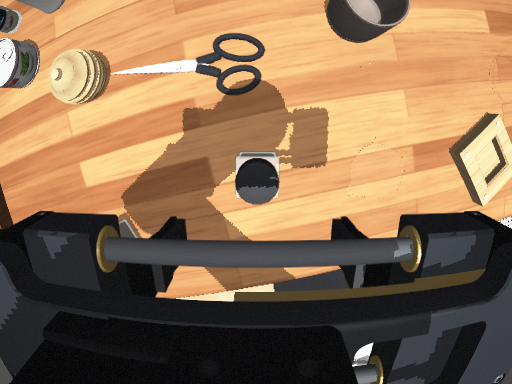

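The wrist view has the cap centred near (257,180) and the glass square with the image. The yaw is right, so I'll descend and grip the glass.

Emit:
play_rows:
  commands: "0 0 -0.8 0 0 0;0 0 -0.8 0 0 0;0 0 -0.8 0 0 0;0 0 -0.8 0 0 0;0 0 -0.8 0 0 0;0 0 -0.8 0 0 0;0 0 -0.8 0 0 0;0 0 -0.5 0 0 0;0 0 -0.33 0 0 0;0 0 -0.2 0 0 0;0 0 0 0 0 0;0 0 0 0 0 0"

```text
time_s: 3.35
tcp_pos: [0.4905, 0.079, 0.0243]
ee_rot: [[0.978, -0.209, 0.001], [-0.209, -0.978, 0.001], [0.001, -0.001, -1.0]]
wrist_force: [0.4, -0.2, -0.2]
gripper_width: 1.0
gripper_force: 0.0
```

Emit:
play_rows:
  commands: "0 0 0 0 0 0;0 0 0 0 0 0;0 0 0 0 0 0;0 0 0 0 0 0;0 0 0 0 0 0;0 0 0 0 0 0;0 0 0 0 0 0;0 0 0 0 0 0;0 0 0 0 0 0;0 0 0 0 0 0"
  grip: 40

```text
time_s: 4.35
tcp_pos: [0.4903, 0.0787, 0.0237]
ee_rot: [[0.978, -0.21, 0.0], [-0.21, -0.978, 0.0], [0.0, -0.0, -1.0]]
wrist_force: [0.3, 1.7, 0.1]
gripper_width: 0.571
gripper_force: 30.0
```

Gripped at a 49.7 mm opening. I'll lift the jar and carry it over the holder while turning -50°.

Emit:
play_rows:
  commands: "0 0 0.3 0 0 0;0 0 0.6 0 0 0;0 0 0.8 0 0 0;0 0 0.8 0 0 0;0 0 0.5 0 0 0;0 0 0 0 0 0"

```text
time_s: 4.95
tcp_pos: [0.4909, 0.0788, 0.1157]
ee_rot: [[0.978, -0.21, 0.004], [-0.21, -0.978, 0.002], [0.003, -0.003, -1.0]]
wrist_force: [1.1, 0.8, -3.2]
gripper_width: 0.574
gripper_force: 30.0
```

Emit:
play_rows:
  commands: "-0.107 -0.4 0 0 0 -0.363;-0.107 -0.745 0 0 0 -0.363;-0.107 -0.745 0 0 0 -0.363;-0.107 -0.745 0 0 0 -0.363;-0.107 -0.745 0 0 0 -0.363;-0.107 -0.745 0 0 0 -0.363;-0.107 -0.745 0 0 0 -0.363;-0.107 -0.745 0 0 0 -0.363;-0.107 -0.745 0 0 0 -0.363;-0.107 -0.745 0 0 0 -0.363;-0.107 -0.745 0 0 0 -0.363;-0.107 -0.745 0 0 0 -0.363;-0.107 -0.745 0 0 0 -0.363;-0.107 -0.745 0 0 0 -0.363;-0.107 -0.745 0 0 0 -0.363;-0.107 -0.745 0 0 0 -0.363;0 -0.345 0 0 0 0;0 0 0 0 0 0;0 0 0 0 0 0;0 0 0 0 0 0"

```text
time_s: 6.95
tcp_pos: [0.4385, -0.2782, 0.1133]
ee_rot: [[0.47, -0.883, -0.001], [-0.883, -0.47, 0.001], [-0.001, 0.0, -1.0]]
wrist_force: [0.2, -0.2, -3.6]
gripper_width: 0.574
gripper_force: 30.0
```

```bash
python3 - <<'E'
from station import r,cams
import cv2,numpy as np
s=r.sense();print(s["tcp_pos"],s["ee_rot"],s["joints"],s["wrist_force"],s["time_s"])
ims=[]
for n in ("wrist","scene","top"):
    ci=cams.camera_info(n);im,d=cams.capture(n);np.savez(f"pics/{n}2.npz",**ci);cv2.imwrite(f"pics/{n}2.png",im);ims.append(im)
f=lambda im,x,y,w:cv2.resize(im[y:y+w,x:x+w],(400,400),interpolation=cv2.INTER_CUBIC)
w=cv2.resize(ims[0],(400,300))
w=np.vstack([w,np.zeros((100,400,3),np.uint8)])
cv2.imwrite("pics/c2.png",np.hstack([w,f(ims[1],213,224,160)]))
E
```

```text
[ 0.4385148  -0.27824314  0.11329776] [[ 4.69983231e-01 -8.82674976e-01 -8.05395230e-04]
 [-8.82674937e-01 -4.69983695e-01  5.30717550e-04]
 [-8.46973727e-04  4.61473835e-04 -9.99999535e-01]] [-1.44861856e+01  1.82279670e+01 -2.28833281e+01 -2.37362763e-02
 -4.89409925e+01  4.25350148e+01] [ 0.20956656 -0.16596841 -3.61810246] 6.95
```

View pics/c2.png

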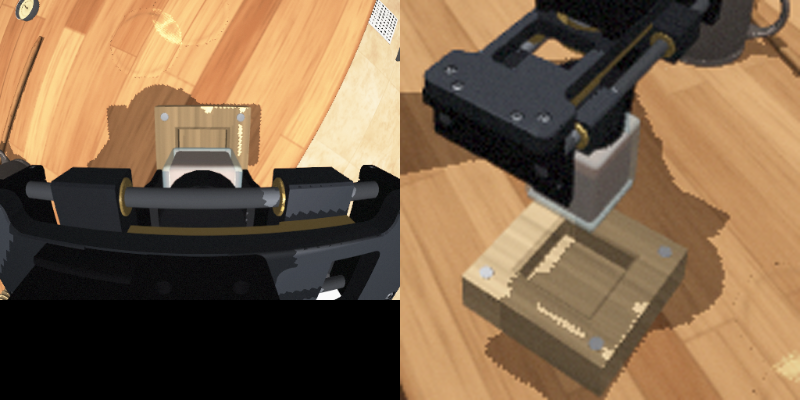

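The wrist crop shows the jar (columns 166–241) centred over the pocket (179–226), and the sides are parallel. Descending.

Emit:
play_rows:
  commands: "0.02 -0.043 -0.5 0 0 0;0 0 -0.6 0 0 0;0 0 -0.6 0 0 0;0 0 -0.1 0 0 0;0 0 -0.1 0 0 0;0 0 -0.1 0 0 0;0 0 -0.1 0 0 0;0 0 -0.1 0 0 0;0 0 -0.1 0 0 0;0 0 0 0 0 0"

```text
time_s: 8.1
tcp_pos: [0.439, -0.2803, 0.0443]
ee_rot: [[0.469, -0.883, -0.001], [-0.883, -0.469, 0.0], [-0.0, 0.0, -1.0]]
wrist_force: [-0.3, -0.3, -2.7]
gripper_width: 0.567
gripper_force: 30.0
```

Emit:
play_rows:
  commands: "0 0.02 -0.1 0 0 0;0 0 -0.1 0 0 0;0 0 -0.1 0 0 0;0 0 -0.07 0 0 0;0 0 0 0 0 0;0 0 0 0 0 0"

```text
time_s: 8.7
tcp_pos: [0.4392, -0.2797, 0.0338]
ee_rot: [[0.469, -0.883, -0.0], [-0.883, -0.469, -0.0], [-0.0, 0.0, -1.0]]
wrist_force: [-0.8, 0.0, -0.2]
gripper_width: 0.573
gripper_force: 30.0
```

Emit:
play_rows:
  commands: "0 0 -0.04 0 0 0;0 0 0 0 0 0;0 0 0 0 0 0"

```text
time_s: 9.0
tcp_pos: [0.4393, -0.2797, 0.0337]
ee_rot: [[0.47, -0.883, 0.0], [-0.883, -0.47, -0.0], [0.0, 0.0, -1.0]]
wrist_force: [-4.4, 3.3, 8.7]
gripper_width: 0.571
gripper_force: 30.0
```

Emit:
play_rows:
  commands: "0 0 0 0 0 0;0 0 0 0 0 0;0 0 0 0 0 0;0 0 0 0 0 0;0 0 0 0 0 0;0 0 0 0 0 0;0 0 0 0 0 0;0 0 0 0 0 0"
  grip: 85

```text
time_s: 9.8
tcp_pos: [0.4393, -0.2798, 0.0323]
ee_rot: [[0.469, -0.883, -0.0], [-0.883, -0.469, 0.0], [-0.0, 0.0, -1.0]]
wrist_force: [-0.3, 0.1, -0.9]
gripper_width: 0.972
gripper_force: 0.0
```

Home. I'll rise to cap height and close on the cap.

Emit:
play_rows:
  commands: "0 0 0.3 0 0 0;0 0 0.5 0 0 0;0 0 0.45 0 0 0;0 0 0.04 0 0 0;0 0 0 0 0 0;0 0 0 0 0 0"

```text
time_s: 10.4
tcp_pos: [0.4389, -0.2796, 0.0707]
ee_rot: [[0.469, -0.883, -0.001], [-0.883, -0.469, 0.0], [-0.001, 0.001, -1.0]]
wrist_force: [0.0, 1.1, 0.1]
gripper_width: 0.974
gripper_force: 0.0
```

Emit:
play_rows:
  commands: "0 0 0 0 0 0;0 0 0 0 0 0;0 0 0 0 0 0;0 0 0 0 0 0;0 0 0 0 0 0;0 0 0 0 0 0;0 0 0 0 0 0;0 0 0 0 0 0;0 0 0 0 0 0;0 0 0 0 0 0"
  grip: 38

```text
time_s: 11.4
tcp_pos: [0.4393, -0.2797, 0.071]
ee_rot: [[0.469, -0.883, -0.0], [-0.883, -0.469, 0.0], [-0.0, 0.0, -1.0]]
wrist_force: [1.5, 0.1, -0.1]
gripper_width: 0.524
gripper_force: 30.0
```

Emit:
play_rows:
  commands: "0 0 0 0 0 0.3;0 0 0 0 0 0.3;0 0 0 0 0 0.3;0 0 0 0 0 0.3;0 0 0 0 0 0.3;0 0 0 0 0 0.3"

```text
time_s: 12.0
tcp_pos: [0.4393, -0.2797, 0.071]
ee_rot: [[0.689, -0.725, -0.0], [-0.725, -0.689, 0.0], [-0.0, 0.0, -1.0]]
wrist_force: [0.1, -0.0, -1.0]
gripper_width: 0.521
gripper_force: 30.0
```

```bash
python3 - <<'E'
from station import r
s=r.sense();print(s["tcp_pos"],s["ee_rot"],s["joints"],s["wrist_force"],s["moment"],s["time_s"])
E
```

```text
[ 0.43930182 -0.2797378   0.07102789] [[ 6.88983608e-01 -7.24776922e-01 -4.21995682e-05]
 [-7.24776922e-01 -6.88983609e-01  2.41605903e-05]
 [-4.65858491e-05  1.39390225e-05 -9.99999999e-01]] [-1.46201374e+01  2.15942810e+01 -2.53807445e+01 -1.06863844e-03
 -4.30276635e+01  5.81706251e+01] [ 0.0573014  -0.01211869 -0.96253781] [ 0.03781543 -0.00652371  0.01588097] 12.0
```

The moment is near zero after 15°, so the thread looks ordinary. I'll carry on to about 75°.

Emit:
play_rows:
  commands: "0 0 0 0 0 0.45;0 0 0 0 0 0.45;0 0 0 0 0 0.45;0 0 0 0 0 0.45;0 0 0 0 0 0.45;0 0 0 0 0 0.45;0 0 0 0 0 0.45"

```text
time_s: 12.7
tcp_pos: [0.4393, -0.2797, 0.071]
ee_rot: [[0.944, -0.331, -0.0], [-0.331, -0.944, 0.0], [-0.0, -0.0, -1.0]]
wrist_force: [1.2, 0.3, -0.1]
gripper_width: 0.521
gripper_force: 30.0
```

```bash
python3 - <<'E'
from station import r
s=r.sense();print(s["tcp_pos"],s["ee_rot"][:,0],s["wrist_force"],s["moment"],s["time_s"])
E
```

```text
[ 0.43927274 -0.27973295  0.07103643] [ 9.43645826e-01 -3.30957024e-01 -6.13467532e-05] [ 1.17002188  0.3048698  -0.14164208] [ 0.00384103  0.04720232 -0.10065086] 12.7
```

Emit:
play_rows:
  commands: "0 0 0 0 0 0.45;0 0 0 0 0 0.45;0 0 0 0 0 0.45;0 0 0 0 0 0.45;0 0 0 0 0 0.45;0 0 0 0 0 0.45;0 0 0 0 0 0.45;0 0 0 0 0 0.45;0 0 0 0 0 0.45;0 0 0 0 0 0"

```text
time_s: 13.7
tcp_pos: [0.4393, -0.2797, 0.071]
ee_rot: [[0.964, 0.264, -0.0], [0.264, -0.964, 0.0], [-0.0, -0.0, -1.0]]
wrist_force: [0.3, 0.5, -0.9]
gripper_width: 0.527
gripper_force: 30.0
```

```bash
python3 - <<'E'
from station import r
s=r.sense();print(s["tcp_pos"],s["ee_rot"][:,0],s["wrist_force"],s["moment"],s["time_s"])
E
```

```text
[ 0.43930051 -0.27974103  0.07103014] [ 9.64490724e-01  2.64116723e-01 -2.79426496e-05] [ 0.32419769  0.5481644  -0.895432  ] [-0.05660692  0.00101676 -0.02103972] 13.7
```

Emit:
play_rows:
  commands: "0 0 0.05 0 0 0;0 0 0.05 0 0 0;0 0 0.05 0 0 0;0 0 0.05 0 0 0;0 0 0 0 0 0;0 0 0 0 0 0"

```text
time_s: 14.3
tcp_pos: [0.4393, -0.2798, 0.0771]
ee_rot: [[0.965, 0.264, 0.0], [0.264, -0.965, -0.0], [0.0, 0.0, -1.0]]
wrist_force: [0.5, -0.1, -0.4]
gripper_width: 0.525
gripper_force: 30.0
```

```bash
python3 - <<'E'
from station import r,cams
import cv2,numpy as np
F=[]
for n in ("scene","top","scene"):
    im,d=cams.capture(n); F.append(r.sense()["wrist_force"])
print(np.array(F)); s=r.sense();print(s["tcp_pos"],s["moment"])
cv2.imwrite("pics/c3.png",cv2.resize(im[244:384,203:363],None,fx=3.75,fy=3.75,interpolation=cv2.INTER_CUBIC))
E
```

```text
[[ 0.38473553  0.84614557 -0.05797205]
 [ 0.03258402 -0.84436813  0.65070615]
 [ 0.08382137  0.22664112 -1.33615579]]
[ 0.43927715 -0.27971916  0.07700959] [-0.11449731  0.06325507 -0.04031094]
```

View pics/c3.png

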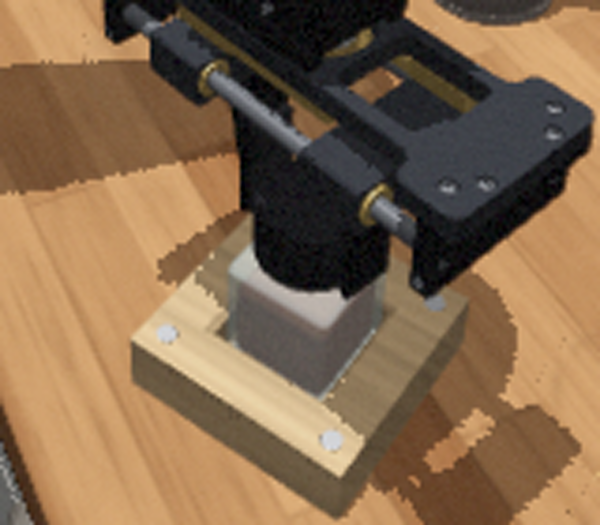

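The crop shows the jar square in the pocket (glass at about (305,325)), and the force is that of the cap alone. I'll lift it straight up.

Emit:
play_rows:
  commands: "0 0 0.1 0 0 0;0 0 0.1 0 0 0;0 0 0.1 0 0 0;0 0 0.1 0 0 0;0 0 0.1 0 0 0;0 0 0.1 0 0 0;0 0 0.2 0 0 0;0 0 0.2 0 0 0;0 0 0.25 0 0 0;0 0 0.3 0 0 0;0 0 0.3 0 0 0;0 0 0.2 0 0 0;0 0 0.1 0 0 0;0 0 0.05 0 0 0;0 0 0 0 0 0;0 0 0 0 0 0;0 0 0 0 0 0;0 0 0 0 0 0"

```text
time_s: 16.25
tcp_pos: [0.4392, -0.2797, 0.1427]
ee_rot: [[0.964, 0.264, -0.001], [0.264, -0.964, 0.0], [-0.001, -0.0, -1.0]]
wrist_force: [0.8, -0.3, -1.5]
gripper_width: 0.522
gripper_force: 30.0
```

```bash
python3 - <<'E'
from station import r,cams
import cv2,numpy as np
im,d=cams.capture("scene"); s=r.sense();print(s["tcp_pos"],s["wrist_force"],s["gripper_width"],s["gripper_force"],s["time_s"])
cv2.imwrite("pics/c4.png",cv2.resize(im[224:384,203:363],None,fx=3.5,fy=3.5,interpolation=cv2.INTER_CUBIC))
E
```

```text
[ 0.43917884 -0.2797062   0.14279407] [ 0.32303772 -0.50937112 -0.56534684] 0.5270197071672937 29.99999586842023 16.3
```

View pics/c4.png

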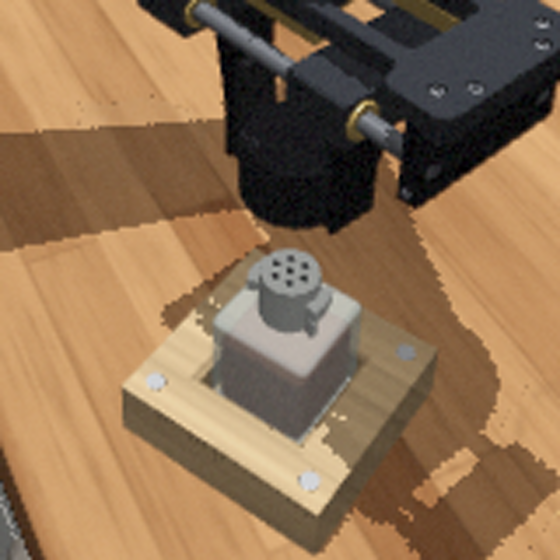

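The cap (around (305,190)) is held clear above the jar, whose bare neck shows at (290,290). The jar sits home in the pocket, so I'm handing in.

```bash
python3 -c "
from station import r
print(r.finish_job())"
```

```text
the job is handed in; nothing more can be done
None
```

I set the right-hand jar in the pocket and undid its cap (ordinary thread). The job was handed in at 16.3 s with the cap held level about 7 cm above its closed place; no verdict came back.

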